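Pin back the sprung guard bar of a blade jig

ROBOT

A 6-joint arm with a two-finger parallel gripper is mounted at the origin on the work surface. World frame = base frame: x ahead of the robot, y to its left, z up, the work surface at z = 0. Lengths are in m, angles in degrees, forces in N, time in s.
With the tool pointing down it reaches from about 0.275 to 0.75 m from the base axis. Payload 10.2 kg.
Tool frame: the origin (TCP) lies midway between the tips of the shut fingers; the grasp point (between the pads) lies env.tcp_to_grasp behind it (env.tcp_to_grasp is the distance from the TCP to the grasp point, in m); z points along the fingers, y is the line along which they close (so a half turn about z gives the same grasp; the last joint's range is limited). The gripper opens to 85 mm and grips with 20 to 120 N. Pads are 22 mm wide; open, the fingers measure 114 mm over their backs; the gripper's body (76 mm by 85 mm) begins 54 mm behind the grasp point. The pads swing forward as they close: fully open they stand 13 mm farther back than shut.
Start: joints at [-85.68, 17.928, 85.812, -0, 76.261, -12.8], TCP at [0.155, -0.502, 0.2] pointing down, gripper open.
Joint ranges: [-168.41, 168.41], [-55.51, 124.54], [10.69, 146.95], [-70.63, 250.63], [1, 178], [-165.06, 165.06]. Speed limits (degrees/s): [136.94, 136.94, 172.46, 180, 180, 180].

INTERFACE

Orientations are given as a 3x3 rotation matrix whose columns are the frame's x, y, z axes.
In Python, from plant import env gives the robot as it stands.
- The arm moves only by the tool apply_moves, never from a script. Its argument "increments" is a list that holds one entry, the list of rows, each a list of 7 numbers: the turn, a rotation vector about the tool's x, y, z in units of 0.5 rad (1.0 is 0.5 rad), then the shift along the tool's x, y, z in units of 1000 mm (1.0 is 1000 mm), then the opening, from 0 (shut) to 1 (fully open). In form: [[[rx, ry, rz, tx, ty, tz, gripper], ...]]. A call has 1 to 12 rows; each row shifts and turns the commanded pose from where the row before left it, along the tool's axes as they then stand; what a row does not reach is not made up. A row lasts 1/8 s, in which the tool goes at most 62.5 mm and 10.7 degrees, less where a joint would pass 70% of its speed; a pose out of reach is approached as far as the arm can. A call with a number of a shift or a turn outside -1 to 1 is refused whole. A call with a gripper value outside its range is refused whole. The fingers move at their own pace and stop on an object; "squeeze" is the grip in N (left out, the last holds). Time passes only in rows, so rows that do not move let the fingers close. It gives the time, the measured TCP pose, the force, the opening and the grip force at its end, in the units of the state.
- env.state(): the state, without advancing time (a new reading comes with each control period).
- env.capture(name): name is "scene" or "top" or "wrist"; returns a dict with "pixels" (384x512x3 uint8, blue, green, red), "depth" (384x512 float32, m along the optical axis (not along the pixel's ray), 0 where there is no reading), "fx", "fy", "cx", "cy" (pixels), "origin" and "orientation" of the camera in the world. Camera axes: x right, y down, z forward; pixel columns grow to the right and rows downward; lengths in m; the calibration is good to about 2 mm. A picture is of the moment at which its call begins.
- env.job_done(): hands the job in; it is judged then, once.
The state is a dict: "clock": time; "q": joint angles; "joint_velocities": joint speeds; "effort": joint torques, N m; "eef_pos": TCP position; "orientation": TCP orientation; "contact_force": force on the tool from outside, world axes, zero at the start; "moment": the same for the moment, N m; "finger_gap": finger opening in m; "gripper_force": force on a finger pad.
Only numpy, scipy, OpenCV 4.12 (cv2) and the standard library are available. Lean on these libraries where they do the work, as an engineer would, in place of code of your own. Each camera call takes 0.05 s, during which the arm holds its last target. There are 200 camera calls.

TASK

Open the blade jig for the next blank: take the yellow-knobbed locking pin out of the wooden rack, use its shank to push the red guard bar back against its spring until the pin is over the yellow-ringed hole in the jig, and, still holding the bar back, set the pin fully down in that hole. Then let go, so that the bar rests against the pin and stays open.

Things in the scene. Friction and masses are not known exactly. Their poses are not given: they have to be found in the camera images.
- pin_knob (a point): Middle of the locking pin's yellow knob (28 mm wide, 40 mm tall). Below it a steel shank, 18 mm wide, 70 mm long; the tip is 90 mm below this point, the last 8 mm tapering to 10 mm. z runs up the pin; 120 g. It stands loose, 30 mm deep, in one of three 24 mm holes, 80 mm apart, of a wooden rack 40 mm tall; a dark steel drift and a wood-handled scriber, as tall, stand in the others.
- pin_hole (a point): Centre of the mouth of the yellow-ringed hole, 24 mm wide, 34 mm deep, 3 mm chamfer, in the top of the jig, a fixed dark steel block 240 x 240 x 50 mm. A fully set pin stands on the hole's floor, its knob's middle 56 mm above this point. z is up, x and y run along the block's sides. At rest the bar lies along x, on the -y side of the hole; the pin is to come between the bar and its rest.
- bar_hinge (a point): Point on the upright hinge axis of the red guard bar, level with the jig's top; 101 mm along +x and 98 mm along -y from the hole (axes as pin_hole). The hinge post with its coil spring is 26 mm wide at its cap and ends 56 mm above the jig's top. A steel rest stop 12 mm square, 30 mm tall stands on the -y side of the bar, 35 mm from the hinge; the top is otherwise clear there.
- guard_bar (a joint): Bar angle (rad). 0: at rest, pointing along the jig's -x from the hinge; grows clockwise seen from above, the free end going to +y, stop at 1.3. Bar 18 mm wide, 200 mm long, underside 13 mm and top 31 mm above the jig. A spring drives it back to 0: pushing 140 mm from the hinge takes 1 N at 0, 2.8 N at 0.9. The set pin holds it at 0.8 to 0.9.
Things that resemble listed ones, but are neither listed nor needed, are in the scene too. What is shaped like the part that bears pin_knob but blue is not meant.

How it is judged:
By the outcome, as a careful person would: the job done as asked, in the order asked, and still so for the second after the job is handed in, with the robot touching nothing.
It also fails if it takes over 45 s, if anything falls off the work surface, if the arm or the gripper's body presses on something with over 40 N, if the wrist force passes 120 N, or if a joint passes its speed limit or range.

## Working session

There is one attempt and no reset: what is moved stays moved. The work goes in short steps, Python scripts to look and compute and a tool call to move; the robot and the scene stay as the last step left them, time stands still between calls to the robot, and variables do not carry over. Pictures are saved under pics/ and viewed, at most 10 in all, crops included, and the job is handed in when it is done.

Besides the shell and the picture viewer there is one more tool, called after ">>>" by a JSON object that holds its "op" and its "data", one argument or row to a line. apply_moves: Moves the arm, as the interface text tells. Its arguments: {"type":"object","properties":{"increments":{"type":"array","items":{"type":"array","items":{"type":"array","items":{"type":"number"}}}},"squeeze":{"type":"number"}},"required":["increments"]}

```bash
mkdir -p pics; ls
cat > h.py <<'E'
import numpy as np, cv2
from plant import env
def cap(n):
    c=env.capture(n); return c
def pt(c,u,v,z=None):
    R=np.array(c["orientation"]);o=np.array(c["origin"])
    d=R@np.array([(u-c["cx"])/c["fx"],(v-c["cy"])/c["fy"],1])
    if z is None:
        return o+d*c["depth"][int(round(v)),int(round(u))]
    return o+d*(z-o[2])/d[2]
def cloud(c):
    v,u=np.mgrid[0:384,0:512]
    p=np.stack([(u-c["cx"])/c["fx"],(v-c["cy"])/c["fy"],np.ones(u.shape)],-1)*c["depth"][...,None]
    return p@np.array(c["orientation"]).T+np.array(c["origin"])
def hsv(c): return cv2.cvtColor(c["pixels"],cv2.COLOR_BGR2HSV)
E
python3 - <<'E'
from h import *
s=env.state();print(s, env.tcp_to_grasp)
for n in("top","scene"):
    c=cap(n);cv2.imwrite(f"pics/{n}0.png",c["pixels"]);np.save(n,c,allow_pickle=True)
    print(n,c["origin"],c["fx"])
E
```

```text
pics
{'clock': 0.0, 'q': array([-8.56805550e+01,  1.79587738e+01,  8.58553775e+01, -9.19094537e-04,
        7.62596227e+01, -1.28002671e+01]), 'joint_velocities': array([-0.00310242, -0.02695491, -0.00291999,  0.03179885, -0.09109151,
       -0.00351797]), 'effort': array([ 3.52117313e-04, -4.12265790e+01, -2.59738612e+01, -1.78491005e-04,
        4.16212308e-03, -5.21319265e-06]), 'eef_pos': array([ 0.15450107, -0.50143561,  0.1990321 ]), 'orientation': array([[ 9.55690687e-01,  2.94372720e-01, -1.12516189e-04],
       [ 2.94372617e-01, -9.55689864e-01,  1.28276824e-03],
       [ 2.70081395e-04, -1.25905135e-03, -9.99999171e-01]]), 'contact_force': array([-0.26988907,  0.49131018,  0.39797921]), 'moment': array([ 0.05693437, -0.04457688,  0.0094351 ]), 'gripper_force': 0.0, 'finger_gap': 0.08526740526466926} 0.0187
top [0.36840434 0.07405486 0.91847643] 388.6561602880745
scene [ 1.00334389 -0.1496076   0.79466631] 432.21965072035977
```

View pics/top0.png

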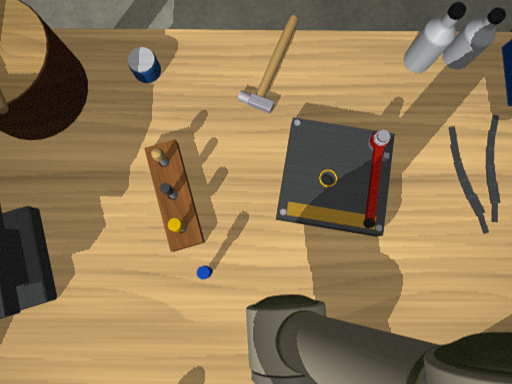

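View pics/scene0.png

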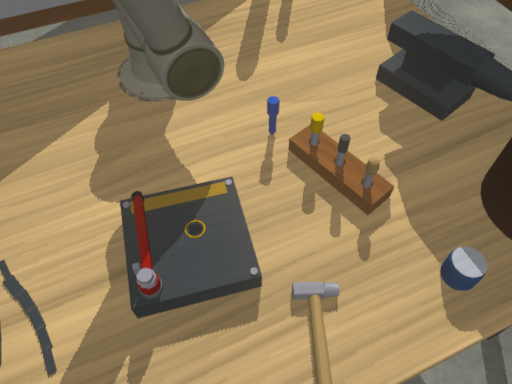

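The top view shows the yellow knob in the rack at (175,225). Things it could be confused with are the blue look-alike (204,272), the drift (168,190) and the scriber (158,156). The ring is at (328,178), the red bar runs from hinge (382,138) to free end (370,222), and the yellow strip on the jig is only a decoy. By the description, I choose the yellow knob in the rack.

Run:
```python
from h import *
for n in("top","scene"):
    c=np.load(n+".npy",allow_pickle=True).item();P=cloud(c);H=hsv(c)
    if n=="top": print(np.array(c["orientation"]).round(3))
    y=cv2.inRange(H,(22,150,90),(34,255,255))
    k,l,st,ce=cv2.connectedComponentsWithStats(y)
    for i in range(1,k):
        if st[i,4]>25:
            m=l==i; print(n,st[i],ce[i].round(1),"med",np.median(P[m],0).round(4),"zmax",np.percentile(P[m][:,2],95).round(4))
    r=(cv2.inRange(H,(0,150,60),(8,255,255))|cv2.inRange(H,(172,150,60),(180,255,255)))>0
    q=P[r]; q=q[(q[:,2]>.07)&(q[:,2]<.086)]
    print("bar",len(q)); b=q[:,:2].mean(0);w=np.linalg.svd(q[:,:2]-b,full_matrices=False)[2][0];t=(q[:,:2]-b)@w
    print(b,w,t.min(),t.max())
    if n=="top":
        J=(np.abs(P[...,2]-.05)<.006)
        J=cv2.morphologyEx(J.astype('uint8'),cv2.MORPH_CLOSE,np.ones((25,25)))
        cs=max(cv2.findContours(J,0,2)[0],key=cv2.contourArea);bx=cv2.boxPoints(cv2.minAreaRect(cs))
        for a in bx: print("corner",a,pt(c,*a,.05).round(4))
        i=c["pixels"][120:290,130:250];cv2.imwrite("pics/crop.png",cv2.resize(i,None,fx=4,fy=3.5,interpolation=2)[:600])
    # ring ellipse / knob
```

```text
[[ 0.008 -0.985  0.172]
 [-1.    -0.008  0.002]
 [-0.001 -0.172 -0.985]]
top [319 169  18  18  81] [327.3 177.4] med [ 0.5533 -0.086   0.0502] zmax 0.053
top [168 218  14  14 162] [174.5 224.5] med [0.4369 0.2427 0.1189] zmax 0.1213
bar 708
[ 0.54245053 -0.18448749] [-0.99063663  0.13652493] -0.10788399171356383 0.09005736688370987
corner [275.93613 217.79614] [0.4587 0.0301 0.05  ]
corner [292.29007 116.40162] [ 0.6976 -0.0086  0.05  ]
corner [398.87222 133.59229] [ 0.6575 -0.2562  0.05  ]
corner [382.51828 234.98682] [ 0.4222 -0.2069  0.05  ]
scene [310 112  14  21 225] [316.7 122.3] med [0.447  0.2399 0.1135] zmax 0.1219
scene [214 182  11   7  26] [219.3 186. ] med [ 0.4769 -0.0045  0.0514] zmax 0.0528
scene [185 220  21  18  93] [194.7 228.5] med [ 0.5533 -0.0875  0.0515] zmax 0.0541
bar 812
[ 0.55470018 -0.18620433] [ 0.9893384  -0.14563492] -0.10299561713172783 0.10485416351612092
```

View pics/crop.png

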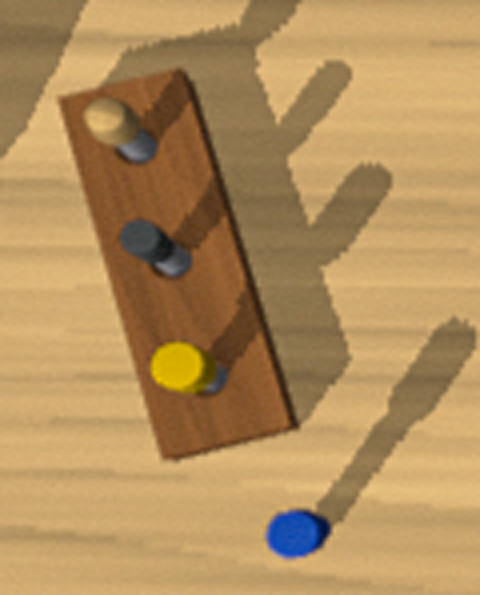

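The crop confirms the yellow knob stands in the lowest rack hole, with the blue look-alike standing free. Heights are right: knob top 0.12, jig top 0.05, bar top 0.08. The tool's closing axis is already across the rack, so I'm going over the pin.

>>> {"op": "apply_moves", "data": {
  "increments": [
    [[0,0,0,0.035,-0.045,0,1],[0,0,0,0.035,-0.045,0,1],[0,0,0,0.035,-0.045,0,1],[0,0,0,0.035,-0.045,0,1],[0,0,0,0.035,-0.045,0,1],[0,0,0,0.035,-0.045,0,1],[0,0,0,0.035,-0.045,0,1],[0,0,0,0.035,-0.045,0,1],[0,0,0,0.035,-0.045,0,1],[0,0,0,0.035,-0.045,0,1],[0,0,0,0.035,-0.045,0,1],[0,0,0,0.035,-0.045,0,1]]
  ],
  "squeeze": 100
}}

```text
clock: 1.6
eef_pos: [0.3972, 0.1401, 0.1995]
orientation: [[0.956, 0.295, 0.0], [0.295, -0.956, -0.0], [0.0, 0.0, -1.0]]
contact_force: [0.7, -1.6, 0.7]
finger_gap: 0.0856
gripper_force: 0.0
```

```bash
cat >> h.py <<'E'
def knob(c,lo=60):
    H=hsv(c);P=cloud(c);y=cv2.inRange(H,(22,130,60),(34,255,255))
    k,l,st,ce=cv2.connectedComponentsWithStats(y)
    for i in range(1,k):
        if st[i,4]>lo:
            m=l==i;q=P[m];zt=np.percentile(q[:,2],97)
            t=m&(np.abs(P[...,2]-zt)<.004)
            pts=np.argwhere(t)[:,::-1].astype(np.float32);(u,v),r=cv2.minEnclosingCircle(pts)
            print(st[i],"zt",zt.round(4),"ray",pt(c,u,v,zt).round(4),"mean",P[t].mean(0).round(4),"extent",np.ptp(P[t],0).round(4))
E
python3 - <<'E'
from h import *
for n in("wrist","top","scene"):
    c=cap(n);print(n,np.array(c["origin"]).round(3));knob(c)
    if n=="wrist":cv2.imwrite("pics/w1.png",c["pixels"])
print(env.state()["eef_pos"])
E
```

```text
wrist [0.478 0.166 0.374]
[ 121   80   49   38 1486] zt 0.1211 ray [0.4381 0.2442 0.1211] mean [0.4383 0.2442 0.1199] extent [0.0275 0.0267 0.005 ]
top [0.368 0.074 0.918]
[319 169  18  18  74] zt 0.0531 ray [ 0.5509 -0.088   0.0531] mean [ 0.5497 -0.0867  0.051 ] extent [0.0397 0.0391 0.0042]
scene [ 1.003 -0.15   0.795]
[310 112  15  22 231] zt 0.1222 ray [0.4438 0.2417 0.1222] mean [0.4412 0.2437 0.1205] extent [0.0262 0.0258 0.0051]
[185 220  21  18 103] zt 0.0538 ray [ 0.5575 -0.0879  0.0538] mean [ 0.5552 -0.0866  0.052 ] extent [0.0409 0.0399 0.0042]
[0.39675109 0.13982109 0.1990241 ]
```

View pics/w1.png

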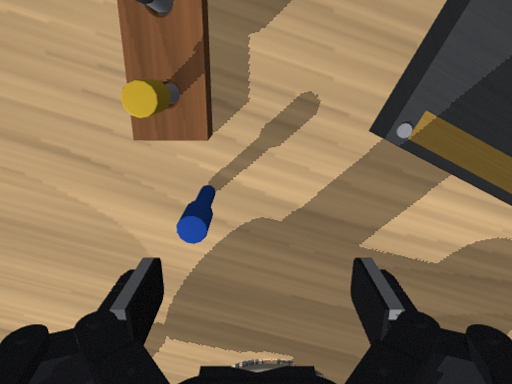

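The wrist view shows the knob at (145,98), the blue decoy at (193,228), and the rack sides parallel to the finger planes. The knob sits at (0.4385, 0.244).

>>> {"op": "apply_moves", "data": {
  "increments": [
    [[0,0,0,0.035,-0.044,0,1],[0,0,0,0.035,-0.044,0,1],[0,0,0,0,0,0,1],[0,0,0,0,0,0.04,1],[0,0,0,0,0,0.04,1],[0,0,0,0,0,0.035,1],[0,0,0,0,0,0,1],[0,0,0,0,0,0,0.6]]
  ]
}}

```text
clock: 2.75
eef_pos: [0.4388, 0.2421, 0.0862]
orientation: [[0.956, 0.293, 0.002], [0.293, -0.956, 0.0], [0.002, 0.0, -1.0]]
contact_force: [-0.1, -1.0, 1.0]
finger_gap: 0.0697
gripper_force: 0.0
```

Run:
```python
from h import *
s=env.state();print(s["eef_pos"],s["finger_gap"],s["contact_force"])
for n in("wrist","scene"):
    c=cap(n);knob(c)
    if n=="wrist":cv2.imwrite("pics/w2.png",c["pixels"])
```

```text
[0.43880212 0.24205259 0.08617994] 0.06974907432956524 [-0.13977723 -1.01775878  0.98427783]
[ 225  208   56   78 3475] zt 0.1209 ray [0.4401 0.2453 0.1209] mean [0.4394 0.2451 0.1198] extent [0.0278 0.0275 0.0051]
[310 112  14  22 225] zt 0.1254 ray [0.4463 0.2409 0.1254] mean [0.4426 0.2428 0.1221] extent [0.0234 0.0239 0.0022]
[184 220  22  18 104] zt 0.0539 ray [ 0.556  -0.0884  0.0539] mean [ 0.5544 -0.0882  0.052 ] extent [0.0404 0.0417 0.0048]
```

View pics/w2.png

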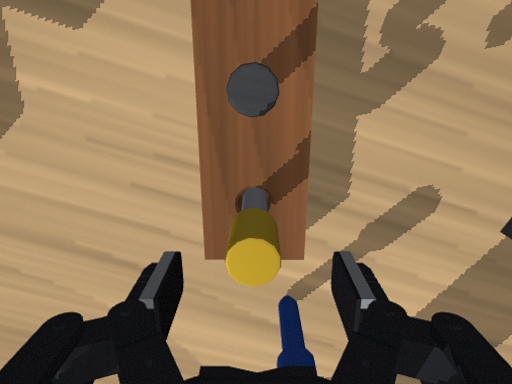

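Knob (253,262) lies between the two pads and within 3 mm of the TCP. Closing now.

>>> {"op": "apply_moves", "data": {
  "increments": [
    [[0,0,0,0.001,-0.002,0,0.5],[0,0,0,0,0,0,0.3],[0,0,0,0,0,0,0],[0,0,0,0,0,0,0],[0,0,0,0,0,0,0],[0,0,0,0,0,0,0],[0,0,0,0,0,0,0]]
  ],
  "squeeze": 100
}}

```text
clock: 3.72
eef_pos: [0.4392, 0.2452, 0.0858]
orientation: [[0.956, 0.295, 0.003], [0.295, -0.956, 0.001], [0.003, -0.0, -1.0]]
contact_force: [0.1, 0.1, 7.7]
finger_gap: 0.0206
gripper_force: 98.0
```

The gap reads 20.6 mm, but the knob should be 28 mm wide. I'm checking that before lifting.

Run:
```python
from h import *
s=env.state();print(s["eef_pos"],s["finger_gap"],s["contact_force"])
w=cap("wrist");knob(w);c=cap("scene");knob(c)
a=cv2.resize(w["pixels"][150:384,130:390],(400,360));b=cv2.resize(c["pixels"][60:220,240:400],(400,360),interpolation=2)
cv2.imwrite("pics/w3.png",np.hstack([a,b]))
```

```text
[0.43918422 0.24523084 0.08575621] 0.02063523995455692 [0.11025462 0.06264063 7.74440552]
[ 232  209   51   79 3154] zt 0.1209 ray [0.4404 0.2463 0.1209] mean [0.4397 0.2461 0.1198] extent [0.0277 0.0244 0.0072]
[311 113  14  21 158] zt 0.1242 ray [0.4472 0.2408 0.1242] mean [0.4468 0.2473 0.122 ] extent [0.0219 0.0329 0.0071]
[184 220  22  18 103] zt 0.0541 ray [ 0.5568 -0.0886  0.0541] mean [ 0.5554 -0.0886  0.052 ] extent [0.0407 0.0398 0.0045]
```

View pics/w3.png

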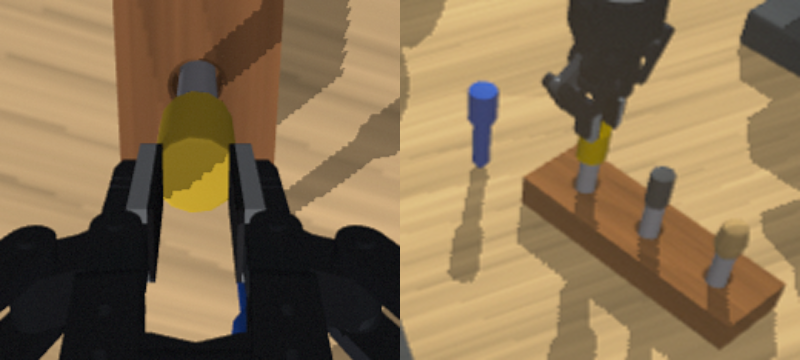

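The pads hold the knob squarely, with the knob axis within 1.5 mm of the tool axis. I take the narrower reading to be pad squash. Lifting slowly.

>>> {"op": "apply_moves", "data": {
  "increments": [
    [[0,0,0,0,0,-0.01,0],[0,0,0,0,0,-0.015,0],[0,0,0,0,0,-0.02,0],[0,0,0,0,0,-0.025,0],[0,0,0,0,0,-0.03,0],[0,0,0,0,0,0,0],[0,0,0,0,0,0,0]]
  ]
}}

```text
clock: 4.7
eef_pos: [0.4378, 0.2447, 0.1838]
orientation: [[0.956, 0.294, -0.001], [0.294, -0.956, -0.0], [-0.001, -0.0, -1.0]]
contact_force: [0.5, 1.5, -0.9]
finger_gap: 0.0202
gripper_force: 98.2
```

```bash
cat >> h.py <<'E'
def tilt():
    # pin as seen: shank/knob points near tool axis
    s=env.state();e=s["eef_pos"];R=s["orientation"]
    for n in("wrist","scene","top"):
        c=cap(n);P=cloud(c);H=hsv(c);L=(P-e)@R
        m=(np.abs(L[...,0])<.04)&(np.abs(L[...,1])<.04)&(c["depth"]>0)
        yk=m&(cv2.inRange(H,(20,120,40),(36,255,255))>0)&(L[...,2]<.03)&(L[...,2]>-.06)
        sh=m&(L[...,2]>.012)&(L[...,2]<.072)&~yk
        for nm,k in(("knob",yk),("shank",sh)):
            if k.sum()>8: print(n,nm,k.sum(),"tool-frame min",np.percentile(L[k],2,axis=0).round(4),"max",np.percentile(L[k],98,axis=0).round(4))
    return s
E
python3 - <<'E'
from h import *
s=tilt();print(s["eef_pos"],s["finger_gap"],s["contact_force"],s["gripper_force"])
w=cap("wrist");c=cap("scene")
a=cv2.resize(w["pixels"][100:384,110:410],(400,380));b=cv2.resize(c["pixels"][20:180,240:400],(400,380),interpolation=2)
cv2.imwrite("pics/w4.png",np.hstack([a,b]))
E
```

```text
wrist knob 3185 tool-frame min [-0.0116 -0.0117 -0.0353] max [0.0133 0.0105 0.0013]
wrist shank 575 tool-frame min [ 0.0019 -0.0082  0.0182] max [0.0084 0.0081 0.0667]
scene knob 211 tool-frame min [-0.0059 -0.0095 -0.0363] max [0.0152 0.0147 0.0031]
scene shank 168 tool-frame min [-0.0045 -0.0035  0.0135] max [0.0105 0.0102 0.0686]
top shank 27 tool-frame min [-0.0092  0.0033  0.0353] max [0.0035 0.0096 0.0697]
[0.43782548 0.24472972 0.18380402] 0.0202377442040733 [ 0.52121405  1.51279885 -0.899343  ] 98.24442028999329
```

View pics/w4.png

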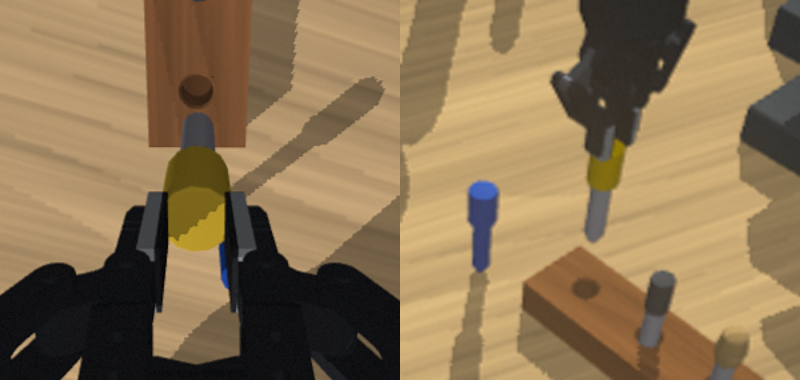

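Pin lifted cleanly and straight: knob between the pads, shank below, and its rack hole now empty (left panel 195,90). Tip is about 73.5 mm below the TCP. Carrying it high over the bar to the bar's rest side, then turning the closing axis toward the push direction.

>>> {"op": "apply_moves", "data": {
  "increments": [
    [[0,0,0,-0.0095,0.056,0,0],[0,0,0,-0.0095,0.056,0,0],[0,0,0,-0.0095,0.056,0,0],[0,0,0,-0.0095,0.056,0,0],[0,0,0,-0.0095,0.056,0,0],[0,0,0,-0.0095,0.056,0,0],[0,0,0,-0.0095,0.056,0,0],[0,0,0,-0.0095,0.056,0,0],[0,0,0,0,0,0,0]]
  ]
}}

```text
clock: 6.08
eef_pos: [0.4973, -0.2089, 0.1836]
orientation: [[0.957, 0.29, -0.001], [0.29, -0.957, 0.0], [-0.001, -0.0, -1.0]]
contact_force: [0.0, 0.1, -2.2]
finger_gap: 0.0204
gripper_force: 98.4
```

>>> {"op": "apply_moves", "data": {
  "increments": [
    [[0,0,0.31,0,0,0,0],[0,0,0.31,0,0,0,0],[0,0,0.31,0,0,0,0],[0,0,0.31,0,0,0,0],[0,0,0.31,0,0,0,0],[0,0,0.31,0,0,0,0],[0,0,0,0,0,0,0],[0,0,0,0,0,0,0]]
  ]
}}

```text
clock: 7.08
eef_pos: [0.4976, -0.2052, 0.1845]
orientation: [[0.809, -0.587, -0.0], [-0.587, -0.809, 0.0], [-0.0, -0.0, -1.0]]
contact_force: [-0.7, -0.1, -0.8]
finger_gap: 0.0206
gripper_force: 98.4
```

```bash
cat >> h.py <<'E'
def bar(n="top"):
    c=cap(n);P=cloud(c);H=hsv(c)
    r=(cv2.inRange(H,(0,150,60),(8,255,255))|cv2.inRange(H,(172,150,60),(180,255,255)))>0
    q=P[r]; q=q[(q[:,2]>.076)&(q[:,2]<.086)][:,:2]
    b=q.mean(0);w=np.linalg.svd(q-b,full_matrices=False)[2][0];w=w*np.sign(-w[0]);t=(q-b)@w
    print(n,"bar",len(q),b.round(4),w.round(3),"free end",(b+w*t.max()).round(4),"angle",(np.arctan2(.141,-.99)-np.arctan2(w[1],w[0])).round(3),"z range",P[r][:,2].max().round(3))
E
python3 - <<'E'
from h import *
s=tilt();print(s["eef_pos"],s["orientation"].round(3),s["q"].round(1),s["contact_force"])
bar();bar("scene")
c=cap("scene");cv2.imwrite("pics/s5.png",cv2.resize(c["pixels"][90:330,60:330],(675,600)))
# ring on both views, ray to z=.05
for n in("top","scene","wrist"):
    c=cap(n);y=cv2.inRange(hsv(c),(22,120,60),(34,255,255));P=cloud(c)
    y[(np.abs(P[...,2]-.051)>.006)|(np.linalg.norm(P[...,:2]-[.553,-.087],axis=2)>.04)]=0
    p=np.argwhere(y)[:,::-1].astype(np.float32)
    if len(p)>20:
        (u,v),ax,_=cv2.fitEllipse(cv2.convexHull(p));print(n,"ring",pt(c,u,v,.05).round(4),ax)
E
```

```text
wrist knob 3208 tool-frame min [-0.0125 -0.0121 -0.0353] max [0.0123 0.0102 0.0014]
wrist shank 574 tool-frame min [ 0.001  -0.0084  0.0181] max [0.0075 0.0079 0.0665]
scene knob 294 tool-frame min [-0.0062 -0.0162 -0.0377] max [0.0141 0.0085 0.0024]
scene shank 194 tool-frame min [-0.0048 -0.0109  0.0133] max [0.0094 0.0042 0.0672]
top knob 46 tool-frame min [-0.0147 -0.0138 -0.0258] max [-0.0006 -0.0037  0.0077]
top shank 75 tool-frame min [-0.0107 -0.0082  0.0204] max [0.0007 0.0063 0.0664]
[ 0.49756523 -0.20523895  0.18449844] [[ 0.809 -0.587 -0.   ]
 [-0.587 -0.809  0.   ]
 [-0.    -0.    -1.   ]] [-34.9  20.3  84.9   0.   74.9  91.1] [-0.65143135 -0.08990798 -0.77107886]
top bar 656 [ 0.5415 -0.185 ] [-0.99   0.141] free end [ 0.4531 -0.1724] angle 0.0 z range 0.918
scene bar 788 [ 0.5514 -0.1859] [-0.989  0.149] free end [ 0.4516 -0.1708] angle 0.008 z range 0.795
top ring [ 0.5515 -0.0877  0.05  ] (17.085811614990234, 17.743162155151367)
scene ring [ 0.5536 -0.0874  0.05  ] (17.50875473022461, 20.9393367767334)
wrist ring [ 0.5524 -0.0875  0.05  ] (36.594486236572266, 41.50727844238281)
```

View pics/s5.png

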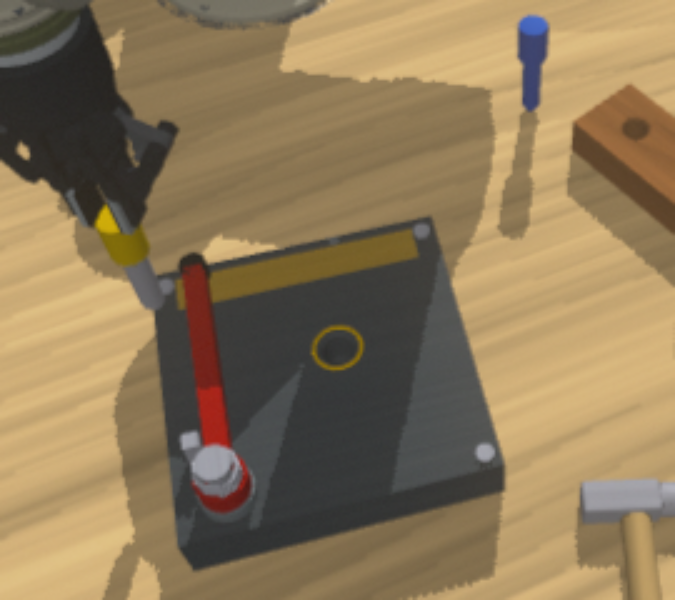

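The pin stands on the bar's outer (rest) side at (150,295) with the jig top clear beneath it; the ring's at (338,347), and three views agree on the hole at (0.5525, -0.0875). Lowering so the shank spans the bar's height.

>>> {"op": "apply_moves", "data": {
  "increments": [
    [[0,0,0,0,0,0.02,0],[0,0,0,0,0,0.02,0],[0,0,0,0,0,0.013,0],[0,0,0,0,0,0,0],[0,0,0,0,0,0,0]]
  ]
}}

```text
clock: 8.15
eef_pos: [0.4979, -0.2059, 0.1324]
orientation: [[0.807, -0.59, 0.001], [-0.59, -0.807, -0.001], [0.001, -0.0, -1.0]]
contact_force: [0.4, -0.3, -0.5]
finger_gap: 0.0204
gripper_force: 98.4
```

>>> {"op": "apply_moves", "data": {
  "increments": [
    [[0,0,0,-0.0025,-0.0127,0,0],[0,0,0,-0.0025,-0.0127,0,0],[0,0,0,-0.0025,-0.0127,0,0],[0,0,0,-0.0025,-0.0127,0,0],[0,0,0,0,0,0,0]]
  ]
}}

```text
clock: 8.78
eef_pos: [0.5198, -0.1578, 0.1316]
orientation: [[0.808, -0.589, -0.0], [-0.589, -0.808, 0.0], [-0.0, 0.0, -1.0]]
contact_force: [-1.0, -2.7, -1.1]
finger_gap: 0.0206
gripper_force: 98.4
```

Run:
```python
from h import *
s=tilt();print(s["eef_pos"],s["contact_force"]);bar();bar("scene")
```

```text
wrist knob 3118 tool-frame min [-0.0124 -0.0114 -0.0354] max [0.012  0.0104 0.0012]
wrist shank 2616 tool-frame min [-0.0258 -0.0298  0.0227] max [0.0385 0.007  0.0637]
scene knob 252 tool-frame min [-0.0072 -0.0157 -0.0381] max [0.0138 0.0089 0.0021]
scene shank 543 tool-frame min [-0.0375 -0.0316  0.0168] max [0.038 0.003 0.065]
top shank 216 tool-frame min [-0.0386 -0.0289  0.0491] max [ 0.0319 -0.0067  0.0661]
[ 0.51981531 -0.15779476  0.13162635] [-1.02491095 -2.6874837  -1.12454789]
top bar 327 [ 0.5321 -0.1424] [-0.909  0.418] free end [ 0.4743 -0.1158] angle 0.29 z range 0.918
scene bar 816 [ 0.5622 -0.1585] [-0.894  0.448] free end [ 0.4725 -0.1136] angle 0.323 z range 0.795
```

The bar is riding on the shank at about 0.31 rad, and the knob hasn't shifted in the grip. Continuing to the hole.

>>> {"op": "apply_moves", "data": {
  "increments": [
    [[0,0,0,-0.0025,-0.0127,0,0],[0,0,0,-0.0025,-0.0127,0,0],[0,0,0,-0.0025,-0.0127,0,0],[0,0,0,-0.0025,-0.0127,0,0],[0,0,0,-0.0025,-0.0127,0,0],[0,0,0,-0.0025,-0.0127,0,0],[0,0,0,0,0,0,0],[0,0,0,0,0,0,0]]
  ]
}}

```text
clock: 10.02
eef_pos: [0.5523, -0.0885, 0.1316]
orientation: [[0.807, -0.59, -0.0], [-0.59, -0.807, -0.0], [-0.0, 0.0, -1.0]]
contact_force: [-0.7, 0.4, 0.3]
finger_gap: -0.0
gripper_force: 0.0
```

Run:
```python
from h import *
s=env.state();print(s["eef_pos"],s["contact_force"]);bar();bar("scene")
e=s["eef_pos"];R=s["orientation"]
for n in("wrist","scene"):
    c=cap(n);P=cloud(c);H=hsv(c);L=(P-e)@R
    y=cv2.inRange(H,(20,110,40),(36,255,255))>0
    k=y&(np.abs(P[...,2]-.051)<.006)&(np.linalg.norm(P[...,:2]-[.5525,-.0875],axis=2)<.03)
    p=np.argwhere(k)[:,::-1].astype(np.float32)
    if len(p)>20:(u,v),ax,_=cv2.fitEllipse(cv2.convexHull(p));print(n,"ring",pt(c,u,v,.05).round(4),ax)
    # shank: slices by height, gray low saturation
    for a in(.03,.045,.06):
        m=(np.abs(L[...,2]-a)<.006)&(np.hypot(L[...,0],L[...,1])<.012)&(H[...,1]<110)
        if m.sum()>5: print(n,a,m.sum(),np.percentile(L[m],3,axis=0).round(4),np.percentile(L[m],97,axis=0).round(4))
    if n=="wrist":a_=c["pixels"][60:360,106:406]
    else:b_=cv2.resize(c["pixels"][110:310,90:290],(300,300))
cv2.imwrite("pics/w6.png",cv2.resize(np.hstack([a_,b_]),(800,400)))
```

```text
[ 0.55228126 -0.08853571  0.1315711 ] [-0.74686238  0.3559777   0.28838758]h.py:40: RuntimeWarning: Mean of empty slice.
  b=q.mean(0);w=np.linalg.svd(q-b,full_matrices=False)[2][0];w=w*np.sign(-w[0]);t=(q-b)@w
  ret = um.true_divide(
Traceback (most recent call last):
  File "h.py", line 40, in bar
    b=q.mean(0);w=np.linalg.svd(q-b,full_matrices=False)[2][0];w=w*np.sign(-w[0]);t=(q-b)@w
                  ~~~~~~~~~~~~~~~~~~~~~~~~~~~~~~~~~~~~~~~~~^^^
IndexError: index 0 is out of bounds for axis 0 with size 0
```

The grip is empty: the pin slipped out. I need to see where it went.

Run:
```python
from h import *
t=cap("top");s=cap("scene");w=cap("wrist")
a=cv2.resize(s["pixels"][60:360,60:360],(400,400));b=cv2.resize(t["pixels"][80:280,230:430],(400,400))
cv2.imwrite("pics/w6.png",np.hstack([a,b]))
for n,c in(("top",t),("scene",s),("wrist",w)):
    P=cloud(c);H=hsv(c);y=cv2.inRange(H,(22,130,50),(34,255,255));k,l,st,ce=cv2.connectedComponentsWithStats(y)
    for i in range(1,k):
        if st[i,4]>25: q=P[l==i];print(n,ce[i].round(0),st[i,4],np.percentile(q,3,axis=0).round(3),np.percentile(q,97,axis=0).round(3))
```

```text
scene [198. 197.] 30 [ 0.478 -0.068  0.049] [ 0.488 -0.041  0.053]
scene [192. 222.] 391 [ 0.523 -0.109  0.05 ] [ 0.572 -0.069  0.081]
wrist [269. 206.] 1913 [ 0.525 -0.109  0.064] [ 0.558 -0.073  0.08 ]
```

View pics/w6.png

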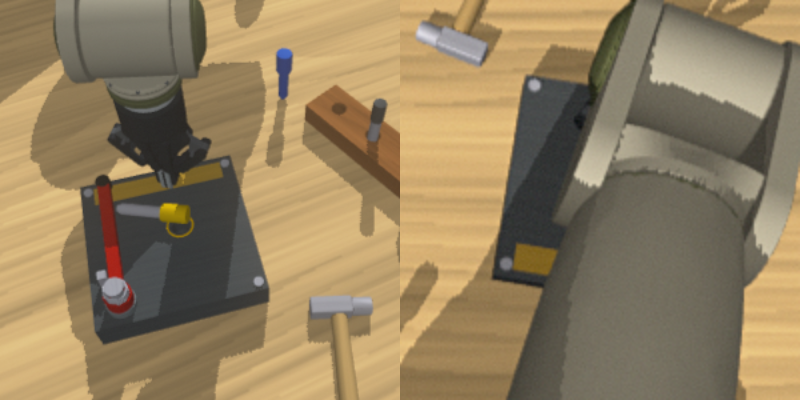

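The pin is lying on the jig: knob beside the ring at (175,213) in the left panel, shank pointing to the bar at (120,210). The bar is back at rest and nothing fell off. I'll rise, measure the lying pin, and re-grasp it.

>>> {"op": "apply_moves", "data": {
  "increments": [
    [[0,0,0,0,0,-0.04,0.3],[0,0,0,-0.03,0,-0.04,0.6],[0,0,0,-0.03,0,-0.04,1],[0,0,0,0,0,0,1],[0,0,0,0,0,0,1]]
  ]
}}

```text
clock: 10.85
eef_pos: [0.5038, -0.0532, 0.2508]
orientation: [[0.807, -0.59, -0.001], [-0.59, -0.807, 0.0], [-0.001, 0.0, -1.0]]
contact_force: [0.4, 0.2, -0.8]
finger_gap: 0.0853
gripper_force: 0.0
```

```bash
cat >> h.py <<'E'
def lying():
    for n in("wrist","scene"):
        c=cap(n);P=cloud(c);H=hsv(c)
        reg=(np.abs(P[...,0]-.54)<.12)&(np.abs(P[...,1]+.09)<.09)
        yk=reg&(cv2.inRange(H,(20,110,40),(36,255,255))>0)&(P[...,2]>.057)
        sh=reg&(H[...,1]<90)&(P[...,2]>.0545)&(P[...,2]<.09)
        k,l,st,ce=cv2.connectedComponentsWithStats(sh.astype('uint8'))
        print(n,"yellow",yk.sum(),np.percentile(P[yk],2,axis=0).round(4),np.percentile(P[yk],98,axis=0).round(4),P[yk].mean(0).round(4))
        for i in range(1,k):
            if st[i,4]>40:
                q=P[l==i];b=q.mean(0);w=np.linalg.svd(q-b,full_matrices=False)[2][0];w=w*np.sign(-(w@(P[yk].mean(0)-b)));t=(q-b)@w
                print("  gray",st[i,4],ce[i].round(0),b.round(4),w.round(3),"from",(b+w*t.min()).round(4),"to",(b+w*t.max()).round(4))
E
python3 - <<'E'
from h import *
s=env.state();print(s["eef_pos"],s["q"].round(1));lying();bar("scene")
E
```

```text
[ 0.50384042 -0.05323551  0.25083741] [-19.3  13.7  83.7  -0.   82.7 106.9]
wrist yellow 1066 [ 0.5221 -0.1093  0.0671] [ 0.5726 -0.0699  0.4251] [ 0.5405 -0.0902  0.0841]
  gray 1046 [316. 108.] [ 0.5106 -0.1344  0.068 ] [-0.543 -0.835 -0.087] from [ 0.5285 -0.1068  0.0709] to [ 0.4911 -0.1643  0.0649]
  gray 220 [379. 140.] [ 0.4468 -0.1685  0.0806] [-0.414 -0.902  0.125] from [ 0.4514 -0.1583  0.0792] to [ 0.4421 -0.1786  0.082 ]
scene yellow 308 [ 0.5283 -0.1093  0.0618] [ 0.5616 -0.0682  0.0811] [ 0.5464 -0.0896  0.0743]
  gray 65 [137. 195.] [ 0.4498 -0.1699  0.0808] [-0.562 -0.818  0.123] from [ 0.4564 -0.1603  0.0793] to [ 0.4441 -0.1781  0.082 ]
  gray 278 [164. 217.] [ 0.5146 -0.1361  0.0673] [-0.551 -0.83  -0.086] from [ 0.5323 -0.1095  0.0701] to [ 0.4948 -0.166   0.0642]
scene bar 767 [ 0.5546 -0.1863] [-0.989  0.147] free end [ 0.4582 -0.172 ] angle 0.006 z range 0.795
```

The pin lies with its knob's middle at about (0.5405, -0.0895, 0.064). Its tip points along (-0.55, -0.83), about 5° down, near the bar. Plan: grip the knob with the tool leaning 42° toward the tip, lift, then lean the other way so the pin hangs upright. First the turn and lean, in the air.

>>> {"op": "apply_moves", "data": {
  "increments": [
    [[0,0,-0.36,0,0,0,1],[0,0,-0.36,0,0,0,1],[0,0,-0.36,0,0,0,1],[0,0,-0.36,0,0,0,1],[0,0,-0.36,0,0,0,1],[0,0,-0.36,0,0,0,1],[0,0,-0.36,0,0,0,1],[0,0,-0.36,0,0,0,1],[0,0,-0.36,0,0,0,1]]
  ]
}}

```text
clock: 12.12
eef_pos: [0.5039, -0.0532, 0.2506]
orientation: [[0.545, 0.838, -0.002], [0.838, -0.545, 0.001], [-0.0, -0.002, -1.0]]
contact_force: [-0.0, -0.2, -0.7]
finger_gap: 0.0856
gripper_force: 0.0
```

>>> {"op": "apply_moves", "data": {
  "increments": [
    [[0,-0.295,0,0,0,0,1],[0,-0.295,0,0,0,0,1],[0,-0.295,0,0,0,0,1],[0,-0.295,0,0,0,0,1],[0,-0.295,0,0,0,0,1],[0,0,0,0,0,0,1]]
  ]
}}

```text
clock: 12.88
eef_pos: [0.5041, -0.0521, 0.2488]
orientation: [[0.402, 0.836, -0.372], [0.62, -0.548, -0.562], [-0.674, -0.005, -0.739]]
contact_force: [0.5, -0.5, -1.6]
finger_gap: 0.0854
gripper_force: 0.0
```

Run:
```python
from h import *
s=env.state();e=s["eef_pos"];R=s["orientation"];print(e,R.round(3),s["q"].round(1));lying()
k=np.array([.5405,-.0895,.064])-0*R[:,2]
tcp=k+R[:,2]*env.tcp_to_grasp
print("shift in tool axes to TCP target",(R.T@(tcp-e)).round(4),tcp.round(4))
```

```text
[ 0.50411033 -0.05205866  0.24880393] [[ 0.402  0.836 -0.372]
 [ 0.62  -0.548 -0.562]
 [-0.674 -0.005 -0.739]] [ -0.7  31.2  70.1 -35.4 102.4  32.1]
wrist yellow 1684 [ 0.5218 -0.1055  0.059 ] [ 0.5589 -0.066   0.0802] [ 0.5417 -0.0821  0.0734]
  gray 69 [448.  58.] [ 0.6362 -0.1793  0.0586] [ 1.    -0.01   0.008] from [ 0.6306 -0.1793  0.0586] to [ 0.6423 -0.1794  0.0587]
  gray 704 [305.  87.] [ 0.5096 -0.1315  0.0679] [-0.541 -0.836 -0.087] from [ 0.5274 -0.1039  0.0707] to [ 0.4889 -0.1634  0.0645]
  gray 226 [270. 132.] [ 0.4485 -0.1641  0.0759] [-0.336 -0.654  0.678] from [ 0.4526 -0.1563  0.0678] to [ 0.4438 -0.1734  0.0855]
scene yellow 309 [ 0.5279 -0.1093  0.0612] [ 0.561  -0.0687  0.0817] [ 0.5464 -0.0897  0.0743]
  gray 62 [137. 195.] [ 0.4499 -0.1702  0.0809] [-0.63 -0.77  0.1 ] from [ 0.4572 -0.1613  0.0797] to [ 0.444  -0.1775  0.0818]
  gray 279 [164. 218.] [ 0.5146 -0.1361  0.0673] [-0.551 -0.831 -0.084] from [ 0.5326 -0.109   0.07  ] to [ 0.4948 -0.166   0.0643]
shift in tool axes to TCP target [0.116  0.0518 0.1627] [ 0.5335 -0.1     0.0502]
```

Full-depth grasping would put a pad corner into the jig, so I'll grip with the pads centred on the knob, fingertips about 3 mm clear of the jig.

>>> {"op": "apply_moves", "data": {
  "increments": [
    [[0,0,0,0.038,0.017,0,1],[0,0,0,0.038,0.017,0,1],[0,0,0,0.037,0.0167,0,1],[0,0,0,0,0,0.04,1],[0,0,0,0,0,0.04,1],[0,0,0,0,0,0.03,1],[0,0,0,0,0,0,1],[0,0,0,0,0,0,1]]
  ]
}}

```text
clock: 13.98
eef_pos: [0.5525, -0.0727, 0.0958]
orientation: [[0.409, 0.835, -0.367], [0.618, -0.55, -0.561], [-0.671, 0.002, -0.742]]
contact_force: [0.2, 0.2, 0.1]
finger_gap: 0.0853
gripper_force: 0.0
```

Run:
```python
from h import *
s=env.state();e=s["eef_pos"];R=s["orientation"];print(e,s["contact_force"]);lying()
print("togo",(R.T@(np.array([.5356,-.0949,.0606])-e)).round(4))
```

```text
[ 0.55253312 -0.07273239  0.09580269] [0.20526044 0.16512858 0.09862916]
wrist yellow 1963 [ 0.5261 -0.1042  0.0581] [ 0.56   -0.0659  0.0799] [ 0.5465 -0.078   0.0713]
  gray 105 [428. 206.] [ 0.6364 -0.1793  0.0583] [0.997 0.01  0.073] from [ 0.6295 -0.1794  0.0578] to [ 0.6421 -0.1793  0.0587]
  gray 312 [254. 236.] [ 0.5078 -0.1375  0.0679] [-0.536 -0.839 -0.097] from [ 0.5203 -0.118   0.0702] to [ 0.4873 -0.1696  0.0642]
  gray 306 [220. 263.] [ 0.4509 -0.1637  0.0748] [-0.239 -0.612  0.754] from [ 0.4536 -0.1567  0.0663] to [ 0.4471 -0.1733  0.0867]
scene yellow 317 [ 0.5283 -0.1092  0.0615] [ 0.5613 -0.0393  0.1118] [ 0.5462 -0.088   0.0755]
  gray 65 [137. 195.] [ 0.4502 -0.1698  0.0809] [-0.468 -0.848  0.247] from [ 0.4562 -0.159   0.0777] to [ 0.4457 -0.1781  0.0833]
  gray 279 [164. 218.] [ 0.5147 -0.1361  0.0674] [-0.55  -0.831 -0.086] from [ 0.5326 -0.109   0.0702] to [ 0.495  -0.1657  0.0643]
togo [ 0.003  -0.002   0.0448]
```

>>> {"op": "apply_moves", "data": {
  "increments": [
    [[0,0,0,0.002,-0.001,0.025,1],[0,0,0,0,0,0.018,1],[0,0,0,0,0,0,0.6],[0,0,0,0,0,0,0.4],[0,0,0,0,0,0,0],[0,0,0,0,0,0,0],[0,0,0,0,0,0,0],[0,0,0,0,0,0,0]]
  ],
  "squeeze": 120
}}

```text
clock: 15.08
eef_pos: [0.5357, -0.0951, 0.0611]
orientation: [[0.407, 0.835, -0.37], [0.618, -0.55, -0.562], [-0.672, 0.0, -0.74]]
contact_force: [-0.1, -0.5, 0.2]
finger_gap: 0.0001
gripper_force: 0.0
```

Missed: the fingers closed on nothing. I'll see how it lies now.

>>> {"op": "apply_moves", "data": {
  "increments": [
    [[0,0,0,0,0,-0.04,0],[0,0,0,0,0,-0.05,0.3],[0,0,0,0,0,-0.04,1],[0,0,0,0,0,0,1]]
  ]
}}

```text
clock: 15.58
eef_pos: [0.585, -0.0208, 0.159]
orientation: [[0.409, 0.836, -0.365], [0.619, -0.548, -0.562], [-0.671, 0.004, -0.742]]
contact_force: [0.4, -0.6, -0.9]
finger_gap: 0.0541
gripper_force: 0.0
```

Run:
```python
from h import *
s=env.state();e=s["eef_pos"];R=s["orientation"];print(e,s["q"].round(1));lying();bar("scene")
t=cap("scene");w=cap("wrist")
cv2.imwrite("pics/w7.png",np.hstack([cv2.resize(w["pixels"][:,64:448],(400,400)),cv2.resize(t["pixels"][110:310,90:290],(400,400),interpolation=2)]))
```

```text
[ 0.58502314 -0.02082577  0.15897854] [  2.   46.3  57.4 -34.1 101.4  36.1]
wrist yellow 1114 [ 0.5249 -0.1056  0.0581] [ 0.5598 -0.0658  0.0799] [ 0.5454 -0.0794  0.0719]
  gray 57 [386. 177.] [ 0.6366 -0.1793  0.0581] [ 0.992  0.033 -0.119] from [ 0.6296 -0.1795  0.0589] to [ 0.6426 -0.1791  0.0574]
  gray 277 [256. 201.] [ 0.5089 -0.1354  0.068 ] [-0.539 -0.837 -0.094] from [ 0.523  -0.1135  0.0705] to [ 0.4943 -0.1581  0.0654]
  gray 170 [227. 227.] [ 0.4497 -0.1629  0.0748] [-0.368 -0.552  0.748] from [ 0.4537 -0.1569  0.0667] to [ 0.4443 -0.171   0.0858]
scene yellow 309 [ 0.5286 -0.1093  0.0606] [ 0.5613 -0.0687  0.0815] [ 0.5465 -0.0896  0.0744]
  gray 63 [137. 195.] [ 0.4499 -0.1698  0.0806] [-0.637 -0.763  0.112] from [ 0.4569 -0.1614  0.0794] to [ 0.4438 -0.1771  0.0817]
  gray 277 [164. 218.] [ 0.5146 -0.1361  0.0673] [-0.553 -0.829 -0.083] from [ 0.5325 -0.1093  0.0699] to [ 0.4948 -0.1658  0.0643]
scene bar 760 [ 0.5543 -0.1863] [-0.989  0.145] free end [ 0.4591 -0.1723] angle 0.004 z range 0.795
```

The pin hasn't moved at all, so the fingertips must end short of where I assumed. I'll measure the real fingertips in the tool frame.

Run:
```python
from h import *
s=env.state();e=s["eef_pos"];R=s["orientation"];print(s["finger_gap"])
for n in("wrist","scene"):
    c=cap(n);L=(cloud(c)-e)@R
    m=(c["depth"]>0)&(np.abs(L[...,0])<.03)&(np.abs(L[...,1])<.065)&(L[...,2]>-.08)&(L[...,2]<.03)
    for sg in(1,-1):
        q=L[m&(L[...,1]*sg>.008)]
        if len(q)<10: continue
        print(n,"side",sg,len(q),"zmax pct",np.percentile(q[:,2],[50,90,97,99.5]).round(4))
        for a in np.arange(-.06,.02,.01):
            k=q[(q[:,2]>=a)&(q[:,2]<a+.01)]
            if len(k)>5:print("   z",a.round(3),len(k),"x",np.percentile(k[:,0],[3,97]).round(4),"y",np.percentile(k[:,1],[3,97]).round(4))
```

```text
0.08489695783587832
wrist side 1 2718 zmax pct [-0.0664 -0.0524 -0.0484 -0.0459]
   z -0.06 663 x [-0.0087  0.0124] y [0.0423 0.0548]
   z -0.05 153 x [-0.0087  0.0119] y [0.0423 0.0482]
wrist side -1 2704 zmax pct [-0.0663 -0.0522 -0.0485 -0.0462]
   z -0.06 672 x [-0.009   0.0122] y [-0.0551 -0.0424]
   z -0.05 150 x [-0.0083  0.0117] y [-0.0483 -0.0424]
scene side 1 150 zmax pct [-0.0658 -0.0542 -0.0515 -0.0481]
   z -0.06 42 x [-0.0108  0.0069] y [0.0466 0.0577]
scene side -1 173 zmax pct [-0.0638 -0.0517 -0.0482 -0.047 ]
   z -0.06 53 x [-0.0104  0.0116] y [-0.0463 -0.0401]
   z -0.05 13 x [-0.0073  0.0099] y [-0.0426 -0.0397]
```

View pics/w7.png

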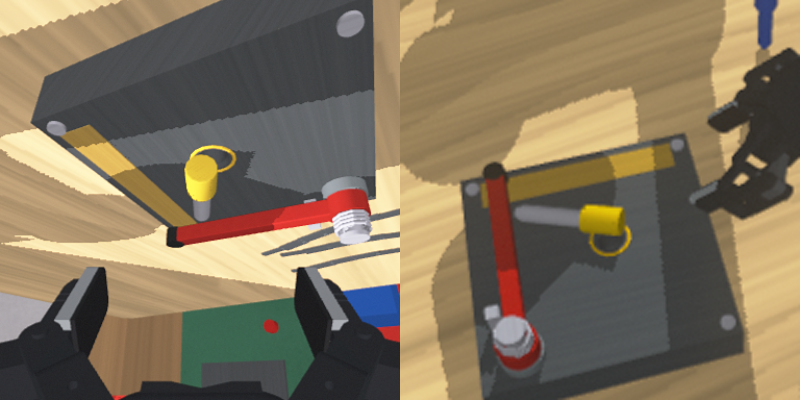

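The last picture shows the pin unmoved at (600,220) in the right panel. The depth measurement puts the real fingertips 33 mm (shut) to 46 mm (open) behind the reported TCP, along tool z. That explains the first grip: it caught only the knob's top few millimetres. Going in about 35 mm deeper.

>>> {"op": "apply_moves", "data": {
  "increments": [
    [[0,0,0,0,0,0.045,1],[0,0,0,0,0,0.045,1],[0,0,0,0,-0.001,0.04,1],[0,0,0,0,0,0.025,1],[0,0,0,0,0,0.012,1],[0,0,0,0,0,0,1]]
  ]
}}

```text
clock: 16.68
eef_pos: [0.521, -0.1155, 0.0336]
orientation: [[0.407, 0.835, -0.37], [0.618, -0.55, -0.561], [-0.673, -0.0, -0.74]]
contact_force: [0.5, 0.6, -0.3]
finger_gap: 0.085
gripper_force: 0.0
```

```bash
cat >> h.py <<'E'
def tips():
    s=env.state();e=s["eef_pos"];R=s["orientation"]
    for n in("wrist","scene"):
        c=cap(n);L=(cloud(c)-e)@R;H=hsv(c);y=cv2.inRange(H,(20,110,40),(36,255,255))>0
        k=y&(np.linalg.norm(L-[0,0,-.04],axis=2)<.06)
        if k.sum()>20:print(n,"knob pts",k.sum(),np.percentile(L[k],3,axis=0).round(4),np.percentile(L[k],97,axis=0).round(4))
        m=(c["depth"]>0)&(np.abs(L[...,0])<.014)&(np.abs(L[...,1])<.065)&(L[...,2]>-.08)&(L[...,2]<.01)&~y&(H[...,2]<130)&(cloud(c)[...,2]>.055)
        for sg in(1,-1):
            q=L[m&(L[...,1]*sg>.008)]
            if len(q)>10: print(n,sg,"tip z",np.percentile(q[:,2],[90,99]).round(4))
E
python3 - <<'E'
from h import *
s=env.state();print(s["eef_pos"],s["contact_force"]);tips()
E
```

```text
[ 0.52097418 -0.1155488   0.03355929] [ 0.45179418  0.59956099 -0.28944762]
wrist knob pts 5218 [-0.0128 -0.0501 -0.0677] [ 0.0326  0.0262 -0.0175]
wrist 1 tip z [-0.0522 -0.0466]
wrist -1 tip z [-0.052  -0.0467]
scene knob pts 332 [-0.0193 -0.0527 -0.0667] [ 0.0102  0.0167 -0.0086]
scene 1 tip z [-0.0517 -0.0273]
scene -1 tip z [-0.0511 -0.0475]
```

>>> {"op": "apply_moves", "data": {
  "increments": [
    [[0,0,0,0,0,0,0.7],[0,0,0,0,0,0,0.5],[0,0,0,0,0,0,0],[0,0,0,0,0,0,0],[0,0,0,0,0,0,0],[0,0,0,0,0,0,0]]
  ],
  "squeeze": 110
}}

```text
clock: 17.52
eef_pos: [0.5213, -0.1153, 0.0339]
orientation: [[0.407, 0.835, -0.369], [0.618, -0.55, -0.562], [-0.672, 0.0, -0.74]]
contact_force: [0.3, 2.6, 4.6]
finger_gap: 0.0249
gripper_force: 107.8
```

Gripped at a 25 mm gap and 108 N. Lifting straight up, then leaning back to a vertical tool.

>>> {"op": "apply_moves", "data": {
  "increments": [
    [[0,0,0,-0.015,0,-0.016,0],[0,0,0,-0.025,0,-0.028,0],[0,0,0,-0.032,0,-0.035,0],[0,0,0,-0.032,0,-0.035,0],[0,0.295,0,0,0,0,0],[0,0.295,0,0,0,0,0],[0,0.295,0,0,0,0,0],[0,0.295,0,0,0,0,0],[0,0.295,0,0,0,0,0],[0,0,0,0,0,0,0]]
  ]
}}

```text
clock: 18.77
eef_pos: [0.5201, -0.1172, 0.1892]
orientation: [[0.552, 0.834, 0.001], [0.834, -0.552, -0.001], [-0.0, 0.001, -1.0]]
contact_force: [0.2, -0.1, -2.0]
finger_gap: 0.0248
gripper_force: 108.3
```

```bash
cat >> h.py <<'E'
def held():
    s=env.state();e=s["eef_pos"];R=s["orientation"];print("eef",e.round(4),"q",s["q"].round(0),"F",s["contact_force"].round(1),"gap",s["finger_gap"].round(4))
    for n in("wrist","scene","top"):
        c=cap(n);P=cloud(c);L=(P-e)@R;H=hsv(c)
        y=(cv2.inRange(H,(20,110,40),(36,255,255))>0)&(np.linalg.norm(L-[0,0,-.04],axis=2)<.05)&(P[...,2]>.06)
        if y.sum()>20:print(n,"knob",y.sum(),"tool",np.percentile(L[y],3,axis=0).round(4),np.percentile(L[y],97,axis=0).round(4))
        g=(H[...,1]<90)&(H[...,2]>50)&(np.abs(L[...,1])<.014)&(np.linalg.norm(L-[0,0,-.04],axis=2)<.11)&(L[...,2]>-.045)&(P[...,2]>.06)
        k,l,st,ce=cv2.connectedComponentsWithStats(g.astype('uint8'))
        for i in range(1,k):
            if st[i,4]>25:
                q=P[l==i];b=q.mean(0);w=np.linalg.svd(q-b,full_matrices=False)[2][0];w*=np.sign(-w[2]) or 1;t=(q-b)@w
                print(n," gray",st[i,4],"mid",b.round(4),"dir",w.round(3),"tool dir",(R.T@w).round(3),"to",(b+w*t.max()).round(4),"len",np.ptp(t).round(3))
E
python3 -c "
from h import *
held()"
```

```text
Traceback (most recent call last):
  File "h.py", line 65, in held
    s=env.state();e=s["eef_pos"];R=s["orientation"];print("eef",e.round(4),"q",s["q"].round(0),"F",s["contact_force"].round(1),"gap",s["finger_gap"].round(4))
                                                                                                                                     ^^^^^^^^^^^^^^^^^^^^^
AttributeError: 'float' object has no attribute 'round'
```

```bash
sed -i 's/s\["finger_gap"\].round(4)/round(s["finger_gap"],4)/' h.py; python3 -c "
from h import *
held()"
```

```text
eef [ 0.5201 -0.1172  0.1892] q [-25.  19.  85.  -0.  75.   8.] F [ 0.2 -0.1 -2. ] gap 0.0248
wrist knob 4061 tool [-0.0093 -0.0119 -0.066 ] [ 0.0245  0.0117 -0.0473]
scene knob 205 tool [ 0.009  -0.0114 -0.0679] [ 0.026   0.0155 -0.0469]
scene  gray 188 mid [ 0.507  -0.1517  0.1946] dir [-0.391 -0.568 -0.724] tool dir [-0.689 -0.013  0.724] to [ 0.4937 -0.171   0.17  ] len 0.063
```

>>> {"op": "apply_moves", "data": {
  "increments": [
    [[0,0,-0.344,0,0,0,0],[0,0,-0.344,0,0,0,0],[0,0,-0.344,0,0,0,0],[0,0,-0.344,0,0,0,0],[0,0,-0.344,0,0,0,0],[0,0,-0.344,0,0,0,0],[0,0,-0.344,0,0,0,0],[0,0,-0.344,0,0,0,0],[0,0,-0.344,0,0,0,0],[0,0,-0.344,0,0,0,0],[0,0,0,0,0,0,0]]
  ]
}}

```text
clock: 20.3
eef_pos: [0.5212, -0.1148, 0.1878]
orientation: [[-0.908, 0.419, -0.001], [0.419, 0.908, -0.001], [0.001, -0.001, -1.0]]
contact_force: [-0.3, 0.2, -1.3]
finger_gap: 0.0249
gripper_force: 108.4
```

>>> {"op": "apply_moves", "data": {
  "increments": [
    [[0,0.305,0,0,0,0,0],[0,0.305,0,0,0,0,0],[0,0.305,0,0,0,0,0],[0,0.305,0,0,0,0,0],[0,0.305,0,0,0,0,0],[0,0,0,0,0,0,0],[0,0,0,0,0,0,0]]
  ]
}}

```text
clock: 21.18
eef_pos: [0.5212, -0.1153, 0.1886]
orientation: [[-0.658, 0.42, -0.625], [0.306, 0.908, 0.288], [0.688, -0.002, -0.726]]
contact_force: [-0.0, -0.9, -0.9]
finger_gap: 0.0249
gripper_force: 108.4
```

```bash
python3 -c "
from h import *
held();print(env.state()['orientation'].round(3))"
```

```text
eef [ 0.5212 -0.1153  0.1886] q [-25.  49.  49.  -0. 126. -90.] F [-0.  -0.9 -0.9] gap 0.0249
wrist knob 4043 tool [-0.0104 -0.0106 -0.0661] [ 0.0232  0.0127 -0.0475]
[[-0.659  0.42  -0.624]
 [ 0.305  0.908  0.288]
 [ 0.688 -0.001 -0.726]]
```

>>> {"op": "apply_moves", "data": {
  "increments": [
    [[0,0,0,0.0037,-0.0463,0.0036,0],[0,0,0,0.0037,-0.0463,0.0036,0],[0,0,0,0,0,0,0]]
  ]
}}

```text
clock: 21.7
eef_pos: [0.4716, -0.1974, 0.189]
orientation: [[-0.657, 0.423, -0.624], [0.308, 0.906, 0.291], [0.689, -0.001, -0.725]]
contact_force: [0.1, 0.4, -0.8]
finger_gap: 0.0249
gripper_force: 108.6
```

```bash
cat >> h.py <<'E'
def pinaxis():
    s=env.state();e=s["eef_pos"];R=s["orientation"];h=R[:2,2]/np.linalg.norm(R[:2,2]);a=e[:2]-.0265*h
    print("eef",e.round(4),"pred pin axis",a.round(4),"tip z",round(e[2]-.057,4),"F",s["contact_force"].round(1),"gap",round(s["finger_gap"],4))
    for n in("wrist","scene","top"):
        c=cap(n);P=cloud(c);H=hsv(c);z=P[...,2]-e[2]
        red=(H[...,1]>150)&((H[...,0]<9)|(H[...,0]>171))
        m=(np.hypot(P[...,0]-a[0],P[...,1]-a[1])<.03)&(z<.012)&(z>-.07)&(H[...,1]<110)&~red&(P[...,2]>.056)
        if m.sum()>10:
            o=np.array(c["origin"])
            for lo,hi in((-.065,-.04),(-.04,-.015),(-.015,.012)):
                k=m&(z>lo)&(z<hi)
                if k.sum()>5:
                    q=P[k].mean(0);d=q[:2]-o[:2];d/=np.linalg.norm(d)
                    print(n,k.sum(),"z",q[2].round(3),"surf",q.round(4),"axis~",(q[:2]+d*.0075).round(4))
E
python3 -c "
from h import *
pinaxis()"
```

```text
eef [ 0.4716 -0.1974  0.189 ] pred pin axis [ 0.4956 -0.2086] tip z 0.132 F [ 0.1  0.4 -0.8] gap 0.0249
wrist 17 z 0.144 surf [ 0.5058 -0.2117  0.1443] axis~ [ 0.499  -0.2085]
scene 34 z 0.143 surf [ 0.5074 -0.2061  0.1432] axis~ [ 0.5    -0.2069]
scene 94 z 0.162 surf [ 0.5077 -0.206   0.1618] axis~ [ 0.5002 -0.2069]
scene 69 z 0.184 surf [ 0.5083 -0.2063  0.184 ] axis~ [ 0.5008 -0.2071]
```

The pin hangs upright: shank within about 1° of vertical, axis at roughly (0.4985, -0.2075). Lowering beside the bar.

>>> {"op": "apply_moves", "data": {
  "increments": [
    [[0,0,0,-0.0168,0,0.0176,0],[0,0,0,-0.0168,0,0.0176,0],[0,0,0,-0.0168,0,0.0176,0],[0,0,0,0,0,0,0]]
  ]
}}

```text
clock: 22.35
eef_pos: [0.4726, -0.1941, 0.1139]
orientation: [[-0.655, 0.418, -0.629], [0.301, 0.908, 0.29], [0.693, 0.0, -0.721]]
contact_force: [0.9, -0.1, -1.1]
finger_gap: 0.0248
gripper_force: 108.6
```

Run:
```python
from h import *
pinaxis()
e=env.state()["eef_pos"];c=cap("scene");P=cloud(c);H=hsv(c)
m=(np.hypot(P[...,0]-e[0]-.035,P[...,1]-e[1]+.010)<.014)&(H[...,1]<110)&(P[...,2]<.13)&(P[...,2]>.046)
v,u=np.nonzero(m);print("rows",v.min(),v.max())
for r in range(v.max()-8,v.max()+4):
    k=m[r];
    if k.any(): print(r,k.sum(),P[r][k].mean(0).round(4))
```

```text
eef [ 0.4726 -0.1941  0.1139] pred pin axis [ 0.4967 -0.2052] tip z 0.0569 F [ 0.9 -0.1 -1.1] gap 0.0248
wrist 17 z 0.068 surf [ 0.5067 -0.2068  0.0683] axis~ [ 0.5001 -0.2032]
scene 24 z 0.068 surf [ 0.5079 -0.2043  0.068 ] axis~ [ 0.5004 -0.2051]
scene 70 z 0.086 surf [ 0.5086 -0.2044  0.0863] axis~ [ 0.5012 -0.2052]
scene 21 z 0.104 surf [ 0.5096 -0.2039  0.1038] axis~ [ 0.5021 -0.2047]
rows 216 238
230 12 [ 0.5042 -0.2044  0.0506]
231 13 [ 0.5061 -0.2059  0.0506]
232 13 [ 0.5083 -0.2065  0.0506]
233 13 [ 0.5107 -0.207   0.0509]
234 13 [ 0.5123 -0.2077  0.05  ]
235 12 [ 0.5142 -0.2091  0.0501]
236 12 [ 0.5169 -0.208   0.0497]
237 8 [ 0.5188 -0.2103  0.0504]
238 3 [ 0.5208 -0.2106  0.05  ]
```

The remaining push is almost exactly along tool y: 128 mm. First half, then a check.

>>> {"op": "apply_moves", "data": {
  "increments": [
    [[0,0,0,0,0.012,0,0],[0,0,0,0,0.012,0,0],[0,0,0,0,0.012,0,0],[0,0,0,0,0.012,0,0],[0,0,0,0,0.012,0,0],[0,0,0,0,0,0,0]]
  ]
}}

```text
clock: 23.3
eef_pos: [0.4982, -0.1401, 0.1149]
orientation: [[-0.657, 0.418, -0.627], [0.302, 0.908, 0.289], [0.691, 0.0, -0.723]]
contact_force: [-1.7, -1.9, -0.4]
finger_gap: 0.0251
gripper_force: 109.0
```

Run:
```python
from h import *
pinaxis();bar("scene")
```

```text
eef [ 0.4982 -0.1401  0.1149] pred pin axis [ 0.5223 -0.1512] tip z 0.0579 F [-1.7 -1.9 -0.4] gap 0.0251
wrist 27 z 0.07 surf [ 0.537  -0.1524  0.0698] axis~ [ 0.531 -0.148]
scene 10 z 0.069 surf [ 0.5356 -0.1443  0.069 ] axis~ [ 0.5281 -0.1442]
scene 27 z 0.085 surf [ 0.5339 -0.148   0.085 ] axis~ [ 0.5264 -0.1479]
scene bar 593 [ 0.5805 -0.1608] [-0.865  0.501] free end [ 0.481  -0.1032] angle 0.383 z range 0.795
```

The bar is following at 0.38 rad and the grip is unchanged. Second half.

>>> {"op": "apply_moves", "data": {
  "increments": [
    [[0,0,0,0,0.0114,0,0],[0,0,0,0,0.0114,0,0],[0,0,0,0,0.0114,0,0],[0,0,0,0,0.0114,0,0],[0,0,0,0,0.0114,0,0],[0,0,0,0,0.0114,0,0],[0,0,0,0,0,0,0],[0,0,0,0,0,0,0]]
  ]
}}

```text
clock: 24.5
eef_pos: [0.5262, -0.0784, 0.1149]
orientation: [[-0.656, 0.419, -0.628], [0.302, 0.908, 0.291], [0.692, 0.001, -0.722]]
contact_force: [-3.4, 0.4, -2.2]
finger_gap: 0.0247
gripper_force: 109.4
```

Run:
```python
from h import *
pinaxis();bar("scene")
s=env.state();e=s["eef_pos"];print(s["gripper_force"],s["orientation"].round(3))
for n in("scene","wrist"):
    c=cap(n);P=cloud(c);H=hsv(c);a=e[:2]+[.027,-.0104]
    print(n,"ring visible", ((cv2.inRange(H,(20,110,40),(36,255,255))>0)&(np.abs(P[...,2]-.051)<.005)&(np.hypot(P[...,0]-.5525,P[...,1]+.0875)<.03)).sum())
    for lo,hi in((.06,.07),(.07,.08),(.08,.09),(.09,.1),(.1,.11)):
        m=(np.hypot(P[...,0]-a[0],P[...,1]-a[1])<.015)&(H[...,1]<110)&(P[...,2]>lo)&(P[...,2]<hi)
        if m.sum()>4: print("  z",lo,m.sum(),P[m].mean(0).round(4),"y rng",np.percentile(P[m][:,1],[3,97]).round(4))
```

```text
eef [ 0.5262 -0.0784  0.1149] pred pin axis [ 0.5502 -0.0895] tip z 0.0579 F [-3.4  0.4 -2.2] gap 0.0247
wrist 8 z 0.069 surf [ 0.56   -0.0916  0.0686] axis~ [ 0.5534 -0.0881]
wrist 8 z 0.079 surf [ 0.5682 -0.0991  0.0794] axis~ [ 0.5609 -0.0971]
scene bar 123 [ 0.644  -0.1896] [-0.506  0.863] free end [ 0.5647 -0.0544] angle 0.899 z range 0.795
109.36128616333008 [[-0.656  0.42  -0.627]
 [ 0.303  0.908  0.29 ]
 [ 0.691  0.    -0.723]]
scene ring visible 0
wrist ring visible 186
  z 0.06 5 [ 0.5601 -0.0922  0.0665] y rng [-0.0941 -0.0899]
  z 0.07 6 [ 0.562  -0.0915  0.0748] y rng [-0.093  -0.0895]
```

The bar is at 0.90 rad and the pin is within about 1.5 mm of the hole's centre. Lowering in steps, watching the force.

>>> {"op": "apply_moves", "data": {
  "increments": [
    [[0,0,0,0,0.001,0,0],[0,0,0,-0.0055,0,0.0058,0],[0,0,0,-0.0055,0,0.0058,0],[0,0,0,-0.0055,0,0.0058,0],[0,0,0,0,0,0,0]]
  ]
}}

```text
clock: 25.42
eef_pos: [0.5267, -0.0778, 0.0898]
orientation: [[-0.656, 0.419, -0.628], [0.303, 0.908, 0.29], [0.692, -0.0, -0.722]]
contact_force: [-2.1, -0.9, -2.8]
finger_gap: 0.0253
gripper_force: 108.7
```

It's entered the hole freely, about 17 mm deep. Continuing down to the floor.

>>> {"op": "apply_moves", "data": {
  "increments": [
    [[0,0,0,-0.004,0,0.0042,0],[0,0,0,-0.004,0,0.0042,0],[0,0,0,-0.002,0,0.0021,0],[0,0,0,0,0,0,0]]
  ]
}}

```text
clock: 25.92
eef_pos: [0.5268, -0.0778, 0.0759]
orientation: [[-0.656, 0.419, -0.627], [0.303, 0.908, 0.29], [0.691, -0.0, -0.723]]
contact_force: [-2.6, -1.3, -3.4]
finger_gap: 0.0249
gripper_force: 108.6
```

>>> {"op": "apply_moves", "data": {
  "increments": [
    [[0,0,0,-0.001,0,0.001,0],[0,0,0,-0.001,0,0.001,0],[0,0,0,0,0,0,0]]
  ]
}}

```text
clock: 26.3
eef_pos: [0.527, -0.0779, 0.0735]
orientation: [[-0.657, 0.419, -0.627], [0.303, 0.908, 0.29], [0.691, -0.0, -0.723]]
contact_force: [-2.6, -1.8, -0.3]
finger_gap: 0.025
gripper_force: 108.5
```

Run:
```python
from h import *
s=env.state();print(s["eef_pos"],s["contact_force"]);bar("scene")
for n in("scene","wrist","top"):
    c=cap(n);P=cloud(c);y=(cv2.inRange(hsv(c),(20,110,40),(36,255,255))>0)&(P[...,2]>.075)&(np.hypot(P[...,0]-.5525,P[...,1]+.0875)<.04)
    if y.sum()>10: print(n,y.sum(),np.percentile(P[y],[2,50,98],axis=0).round(4).tolist())
```

```text
[ 0.52699491 -0.07785321  0.07354975] [-2.5725748  -1.81009378 -0.27983269]
scene bar 87 [ 0.6214 -0.1532] [-0.529  0.849] free end [ 0.551  -0.0402] angle 0.872 z range 0.086
scene 14 [[0.5434, -0.0987, 0.1248], [0.5479, -0.0944, 0.1264], [0.5516, -0.0911, 0.1283]]
wrist 4090 [[0.5423, -0.1018, 0.0981], [0.556, -0.0903, 0.1259], [0.5675, -0.0773, 0.1276]]
```

The knob's top is at 0.127, and fully set is 0.126. Pressing the last bit.

>>> {"op": "apply_moves", "data": {
  "increments": [
    [[0,0,0,-0.001,0,0.001,0],[0,0,0,0,0,0,0],[0,0,0,0,0,0,0]]
  ]
}}

```text
clock: 26.88
eef_pos: [0.527, -0.0779, 0.0734]
orientation: [[-0.656, 0.419, -0.627], [0.303, 0.908, 0.29], [0.691, -0.0, -0.723]]
contact_force: [-3.1, -0.8, 7.6]
finger_gap: 0.0254
gripper_force: 108.9
```

It's on the floor: the upward force rose by 8 N with no further travel. Letting go and backing out along the tool axis.

>>> {"op": "apply_moves", "data": {
  "increments": [
    [[0,0,0,0,0,0,0.4],[0,0,0,0,0,0,0.6],[0,0,0,0,0,0,0.6],[0,0,0,0,0,0,0.6],[0,0,0,0,0,-0.015,0.6],[0,0,0,0,0,-0.03,0.6],[0,0,0,0,0,-0.04,0.6],[0,0,0,0,0,-0.04,0.6],[0,0,0,0,0,0,0.6]]
  ]
}}

```text
clock: 28.0
eef_pos: [0.606, -0.1145, 0.1618]
orientation: [[-0.66, 0.42, -0.623], [0.305, 0.908, 0.288], [0.686, 0.0, -0.727]]
contact_force: [0.1, 0.6, -0.7]
finger_gap: 0.0509
gripper_force: 0.0
```

Run:
```python
from h import *
s=env.state();print(s["clock"],s["eef_pos"],s["contact_force"],s["finger_gap"]);bar("scene")
for n in("scene","wrist","top"):
    c=cap(n);P=cloud(c);y=(cv2.inRange(hsv(c),(20,110,40),(36,255,255))>0)&(P[...,2]>.075)&(np.hypot(P[...,0]-.5525,P[...,1]+.0875)<.05)
    if y.sum()>10:
        print(n,y.sum(),np.percentile(P[y],[2,50,98],axis=0).round(4).tolist());knob(c,30)
```

```text
28.0 [ 0.60601212 -0.1144912   0.16178245] [ 0.05288541  0.57809637 -0.71270349] 0.05086509014609465
scene bar 158 [ 0.5569 -0.0603] [-0.647  0.762] free end [ 0.5448 -0.046 ] angle 0.725 z range 0.084
wrist 1561 [[0.5352, -0.1094, 0.0902], [0.5539, -0.0976, 0.1248], [0.5613, -0.0848, 0.1275]]
[249 119  22  20 231] zt 0.0526 ray [ 0.4703 -0.0464  0.0526] mean [ 0.4705 -0.0447  0.0513] extent [0.0239 0.0228 0.0032]
[256 139  15   5  31] zt 0.0522 ray [ 0.486  -0.0507  0.0522] mean [ 0.4856 -0.0504  0.0513] extent [0.0056 0.0147 0.003 ]
[ 225  154   43   70 1625] zt 0.1274 ray [ 0.5488 -0.098   0.1274] mean [ 0.5474 -0.0974  0.1258] extent [0.0275 0.027  0.0049]
```

Released. The knob's top is at about 0.126. Moving clear for an unobstructed check.

>>> {"op": "apply_moves", "data": {
  "increments": [
    [[0,0,0,0.02,0,-0.04,0.6],[0,0,0,0.04,0,-0.04,0.6],[0,0,0,0.04,-0.03,-0.03,0.6],[0,0,0,0.03,-0.04,-0.02,0.6],[0,0,0,0,-0.04,0,0.6],[0,0,0,0,0,0,0.6],[0,0,0,0,0,0,0.6]]
  ]
}}

```text
clock: 29.08
eef_pos: [0.527, -0.2037, 0.3352]
orientation: [[-0.661, 0.421, -0.621], [0.305, 0.907, 0.29], [0.685, 0.003, -0.728]]
contact_force: [-0.0, 0.2, -0.5]
finger_gap: 0.0515
gripper_force: 0.0
```

Run:
```python
from h import *
s=env.state();print(s["clock"],s["eef_pos"],s["contact_force"])
for n in("scene","top","wrist"):
    try: bar(n)
    except Exception as x: print(n,"bar hidden")
    c=cap(n);P=cloud(c);y=(cv2.inRange(hsv(c),(20,110,40),(36,255,255))>0)&(P[...,2]>.075)&(np.hypot(P[...,0]-.5525,P[...,1]+.0875)<.05)
    if y.sum()>10:
        t=y&(P[...,2]>np.percentile(P[y][:,2],95)-.005);print(n,"knob",y.sum(),np.percentile(P[y],[2,50,98],axis=0).round(4).tolist(),"top mean",P[t].mean(0).round(4))
```

```text
29.075 [ 0.52702597 -0.20367884  0.33515442] [-0.03412275  0.23802715 -0.49243752]
scene bar 904 [ 0.5964 -0.1256] [-0.544  0.839] free end [ 0.5429 -0.0431] angle 0.854 z range 0.795
scene knob 312 [[0.5382, -0.1091, 0.0913], [0.5575, -0.0964, 0.1222], [0.5638, -0.0828, 0.1286]] top mean [ 0.55   -0.097   0.1261]
top bar 377 [ 0.6032 -0.1475] [-0.507  0.862] free end [ 0.5738 -0.0976] angle 0.897 z range 0.918
wrist bar 1029 [ 0.5908 -0.1276] [-0.498  0.867] free end [ 0.5401 -0.0393] angle 0.908 z range 0.52
wrist knob 214 [[0.5331, -0.1022, 0.1236], [0.544, -0.0924, 0.1264], [0.5578, -0.0844, 0.1281]] top mean [ 0.5442 -0.0925  0.1262]
```

The bar rests on the pin at about 0.85–0.9 rad. The knob's top is at 0.126, which means fully seated, and the robot is clear. Handing in.

```bash
python3 -c "
from plant import env
print(env.job_done())"
```

```text
the job is handed in; nothing more can be done
None
```

The locking pin is fully down in the yellow-ringed hole and the guard bar rests open against it at about 0.85–0.9 rad, handed in at about 29 s with the robot clear. On the first push the pin slipped out of the gripper onto the jig, so I picked it up and repeated the push.

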